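# Fold out the bench meter's leg and stand the meter up

### The arm

A 6-joint arm with a two-finger parallel gripper is mounted at the origin on a cart in front of the work surface, level with it; the furniture and walls round the work are solid. World frame = base frame: x ahead of the robot, y to its left, z up, the work surface at z = 0. Lengths are in m, angles in rad, forces in N, time in s.
With the tool pointing down it reaches from about 0.275 to 0.825 m from the base axis. Payload 4.9 kg.
Tool frame: the origin (TCP) lies on the mounting face of the last link; the fingertips stand 173 mm ahead of it and the grasp point (between the pads) lies 155 mm ahead of it; z points along the fingers, x is the direction in which the jaws open and shut, and the axes are right-handed (so a half turn about z gives the same grasp; the last joint's range is limited). The gripper opens to 85 mm and grips with 20 to 120 N. Pads are 22 mm wide; open, the fingers measure 114 mm over their backs; the gripper's body (76 mm by 85 mm) begins 54 mm behind the grasp point. The pads swing forward as they close: fully open they stand 13 mm farther back than shut.
Start: joints at [1.139, 0.326, -0.193, 1.052, 0, 1.437], TCP at [0.161, 0.526, 0.405] pointing down, gripper open.
Joint ranges: [-2.65, 2.65], [-0.97, 1.79], [-1.3, 1.35], [-1.93, 2.1], [-1.47, 1.37], [-3.14, 3.14]. Speed limits (rad/s): [2.57, 2.57, 3.14, 3.14, 3.14, 3.14].

### API

Orientations are given as a unit quaternion [w, x, y, z].
In Python, from plant import r gives the robot as it stands. The module is installed in compiled form; this text tells all that it offers.
- The arm moves only by the shell command python3 -m creep 'ROWS' [FORCE]. ROWS is JSON, a list of rows, each an object with "gripper": the gripper's target within -1 to 1 (shut at 1, half-way at 0, fully open at -1); "linear": the shift along the world's x, y, z in units of 40 mm (1.0 is 40 mm), a list of three; "angular": the turn, a rotation vector about the world's x, y, z in units of 10 degrees (1.0 is 10 degrees), a list of three. A call has 1 to 20 rows; each row shifts and turns the commanded pose from where the row before left it; what a row does not reach is not made up. A row lasts 1/8 s, in which the tool goes at most 62.5 mm and 10.7 degrees, less where a joint would pass 70% of its speed; a pose out of reach is approached as far as the arm can. A call is refused whole if a number of a shift passes 1 or a number of a turn 1, either way. A call with a gripper value outside its range is refused whole. The fingers move at their own pace and stop on an object; FORCE is the grip in N (left out, the last holds). Time passes only in rows, so rows that do not move let the fingers close. It gives the time, the measured TCP pose, the force and the opening at its end, in the units of the state.
- r.sense(): the state, without advancing time (a new reading comes with each control period).
- r.read_camera(name): name is "side" or "top" or "wrist"; returns a dict with "color" (420x560x3 uint8, red, green, blue), "mtx" (3x3 intrinsics, pixels), "R" (3x3) and "t" (3): a world point X has camera coordinates R X + t. Camera axes: x right, y down, z forward; pixel columns grow to the right and rows downward; lengths in m; the calibration is good to about 2 mm. The wrist camera is an equidistant fisheye: a pixel r from the principal point sees the ray r / f radians off the axis. A picture is of the moment at which its call begins. There is no depth.
- r.close_job(): hands the job in, once; it reports no verdict.
The state is a dict: "time": time; "joints": joint angles; "qd": joint speeds; "effort": joint torques, N m; "tcp_pos": TCP position; "tool_rot": TCP orientation; "wrist_force": force on the tool from outside, world axes, zero at the start; "torque": the same for the moment, N m; "gripper_width": opening from 0.0 (shut) to 1.0 (fully open).
Only numpy, scipy, OpenCV 4.12 (cv2) and the standard library are available. Lean on these libraries where they do the work, as an engineer would, in place of code of your own. Each camera call takes 0.05 s, during which the arm holds its last target.

### The job

The portable bench meter lies face down on the bench. Fold its leg all the way out from the back (pressing the raised heel of the leg flat swings it out), then tip the meter up by the side with the carry handle and stand it where it lies, on its lower edge and the leg, with its screen towards the robot's side. Do not drop the meter, and leave the beakers, mortar and jar around it standing where they are.

Things in the scene. Friction and masses are not known exactly. Their poses are not given: they have to be found in the camera images.
- meter: Portable meter, grey case 125 mm tall (x), 150 wide (y), 28 thick (z), steel carry handle on its top edge, about 0.46 kg; lies face down. Origin: centre of the face. x points to its lower edge (away from the robot at the start), z out of its back (up at the start). Standing on its leg it leans back about 18 degrees: x down, z away from the robot and 18 degrees below level.
- handle_mid (a point): Middle of the handle's grip bar: round, 10 mm thick, along the meter's y, 84 mm long, 18 mm above the bench at the start, at x = -102.5, z = 18 mm of the meter. The opening between bar and case is 35 mm deep and 88 mm wide: one finger fits down through it, the other outside. The bar can turn between the fingers. Axes as the meter's.
- lower_edge (a point): Midpoint of the axis (along the meter's y) of the two round rubber feet, radius 7 mm, on the lower edge, at x = 65.5, z = 7 mm of the meter: the line about which the meter tips up. It lies 168 mm along x from the handle bar.
- heel_tip (a point): Outer end of the heel, the leg's short arm, 31 mm from the hinge towards the top edge, 44 mm wide (y), 6 mm thick. Leg folded: it stands up at 43 degrees, tip 56 mm above the bench. Leg out: it lies parallel to the back, upper face 10 mm above it (38 mm above the bench), tip 8 mm nearer the top edge. 2 to 6 N downward at its end moves it.
- leg_foot (a point): Axis of the rubber foot (radius 5 mm, 48 mm wide) at the free end of the leg's long arm, a plate 44 mm wide and 6 mm thick, 85 mm from the hinge; folded it lies along the back, just at the lower edge. Standing on the bench it is 5 mm up.
- meter_leg (a joint): Leg hinge, along the meter's y, at x = -22, z = 35 mm of the meter. 0 = folded along the back, 0.75 rad = fully out, heel at its stop; it stays where it is left by friction. The meter's weight presses it against the stop when standing.
- beaker_sample: Glass beaker with beige sample, 80 mm across, 85 mm high, to the right of the meter. Origin: centre of its foot. Bystander.
- beaker_water: Glass beaker of water, 75 mm across, 90 mm high, to the left of the meter. Origin: centre of its foot. Bystander.
- mortar: White porcelain mortar, 94 mm across, 55 mm high, near right. Origin: centre of its foot. Bystander.
- sample_jar: Capped glass jar, 48 mm across, 62 mm high, behind and to the right. Origin: centre of its foot. Bystander.
- bench_front (a point): Fixed, unmarked point on the bench top near the bench's front edge, on the robot's side: the standing meter must have its screen towards this side.

How it is judged:
By the outcome, as a careful person would: the job done as asked, in the order asked, and still so for the second after the job is handed in, with the robot touching nothing.
It also fails if it takes over 54 s, if anything falls off the work surface, if the arm or the gripper's body presses on something with over 40 N, if the wrist force passes 120 N, or if a joint passes its speed limit or range.

## Working session

There is one attempt and no reset: what is moved stays moved. The work goes in short steps, Python scripts to look and compute and a shell command to move; the robot and the scene stay as the last step left them, time stands still between calls to the robot, and variables do not carry over. Pictures are saved under pics/ and viewed, and the job is handed in when it is done.

```bash
mkdir -p pics
python3 - <<'E'
from plant import r
import cv2
s=r.sense(); print(s)
for n in ["side","top","wrist"]:
    c=r.read_camera(n); cv2.imwrite(f"pics/{n}0.png",c["color"][:,:,::-1]); print(n,c["mtx"].tolist(),c["R"].tolist(),c["t"].tolist())
E
```

```text
{'time': 0.0, 'joints': array([ 1.13881285e+00,  3.26980606e-01, -1.93580606e-01,  1.05201131e+00,
       -6.25620589e-06,  1.43658214e+00]), 'qd': array([-0.00084956, -0.00083909, -0.00036857, -0.00092516,  0.0026957 ,
        0.00031042]), 'effort': array([ 1.08444889e-03, -4.43396044e+01,  2.62440008e+01,  1.52837805e-02,
        1.20116806e-04, -5.22973238e-06]), 'tcp_pos': array([0.16124175, 0.52553869, 0.40388282]), 'tool_rot': array([ 4.30308920e-04,  8.04172673e-01,  5.94395091e-01, -7.76891206e-04]), 'wrist_force': array([-0.53013434,  0.15369722,  0.22910516]), 'torque': array([ 0.01663597, -0.05972758, -0.01493027]), 'gripper_width': 0.998811770688614}
side [[468.5045990657494, 0.0, 279.98861259734366], [0.0, 468.5045990657494, 202.67892417083473], [0.0, 0.0, 1.0]] [[0.9920642320489259, -0.12562880924782194, 0.005095269978081852], [-0.07161547493248674, -0.5979121422999082, -0.7983559944288819], [0.10334303672415247, 0.7916555263353556, -0.602164217122972]] [-0.5481896537481876, 0.08751971615662522, 1.531619479645905]
top [[404.4723876742396, 0.0, 281.70896734163244], [0.0, 404.4723876742396, 207.524757285892], [0.0, 0.0, 1.0]] [[0.01131639754118465, -0.9999341958356835, -0.0018823243967504995], [-0.9963850435512966, -0.011117688876188154, -0.08422138672173857], [0.08419491750676067, 0.0028286025696469806, -0.9964452894532307]] [0.004943985249845558, 0.5793146630247854, 1.0296272369092543]
wrist [[325.19226210127806, 0.0, 274.49492598144053], [0.0, 325.19226210127806, 210.06074484189094], [0.0, 0.0, 1.0]] [[0.2937103969744441, 0.9558943250923505, -0.0004918997405224823], [0.9194647378088797, -0.28237616866282217, 0.27358416492435], [0.26137864992222076, -0.0808067981518004, -0.9618479415881138]] [-0.5494570430401051, -0.03644324016030453, 0.37879186821711147]
```

View pics/side0.png

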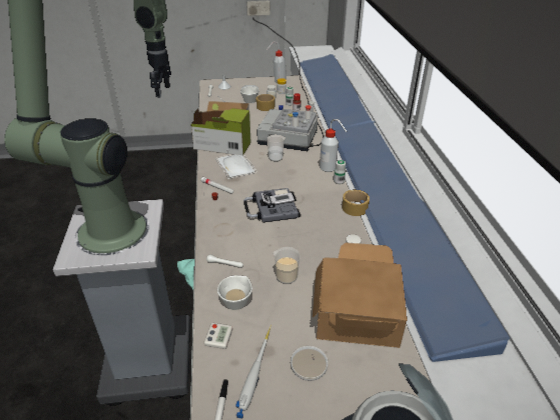

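View pics/top0.png

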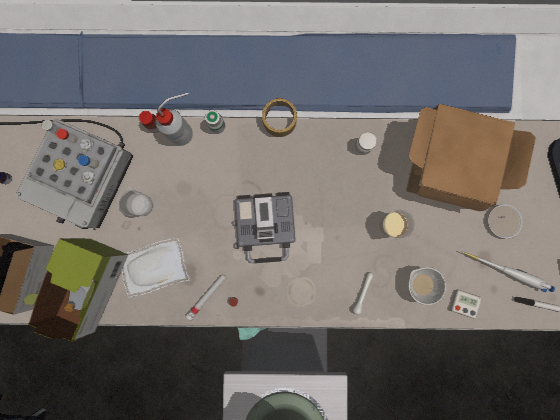

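View pics/wrist0.png

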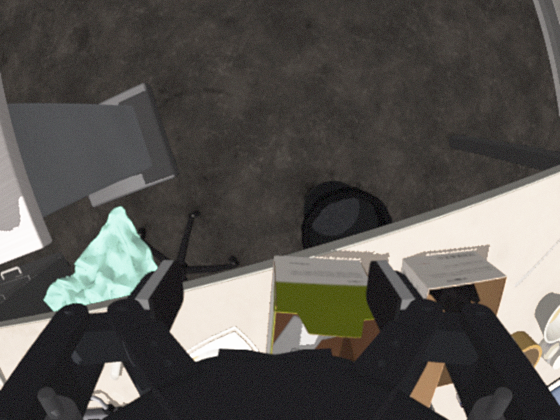

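The top view shows the meter at about (265,222), with its handle at about (267,258) on the robot's side. The beakers are well clear. I'll zoom in next.

```bash
cat > h.py <<'E'
import numpy as np, cv2
from plant import r
def ray(c,u,v):
    K=c["mtx"];R=np.array(c["R"]);t=np.array(c["t"])
    a=np.array([(u-K[0,2])/K[0,0],(v-K[1,2])/K[1,1],1.0])
    return -R.T@t, R.T@a/np.linalg.norm(a)
def fray(c,u,v):
    K=c["mtx"];R=np.array(c["R"]);t=np.array(c["t"])
    x=(u-K[0,2])/K[0,0];y=(v-K[1,2])/K[1,1];th=np.hypot(x,y)
    a=np.array([np.sin(th)*x/th,np.sin(th)*y/th,np.cos(th)])
    return -R.T@t, R.T@a
def plane(o,d,z): return o+d*(z-o[2])/d[2]
def tri(a,b):
    (o,d),(p,e)=a,b
    s=np.linalg.lstsq(np.stack([d,-e],1),p-o,rcond=None)[0]
    x,y=o+d*s[0],p+e*s[1]
    return (x+y)/2,np.linalg.norm(x-y)
def crop(c,u0,u1,v0,v1,k,name):
    im=cv2.resize(c["color"][v0:v1,u0:u1,::-1],None,fx=k,fy=k,interpolation=cv2.INTER_CUBIC); cv2.imwrite(name,im)
E
python3 - <<'E'
import cv2
from h import *
def f(n,u0,u1,v0,v1,k):
    im=cv2.imread(f"pics/{n}0.png")[v0:v1,u0:u1]; cv2.imwrite(f"pics/{n}0z.png",cv2.resize(im,None,fx=k,fy=k,interpolation=cv2.INTER_CUBIC))
f("top",225,305,185,270,7); f("side",235,310,180,228,10)
c=r.read_camera("top")
for u,v,z in [(247,258.5,.018),(288,257.5,.018),(267,258,.018),(238,192,.028)]: print(plane(*ray(c,u,v),z))
E
```

```text
[0.4460281  0.10002716 0.018     ]
[ 0.44981674 -0.0063243   0.018     ]
[0.44790763 0.04814931 0.018     ]
[0.61825334 0.12581032 0.028     ]
```

View pics/top0z.png

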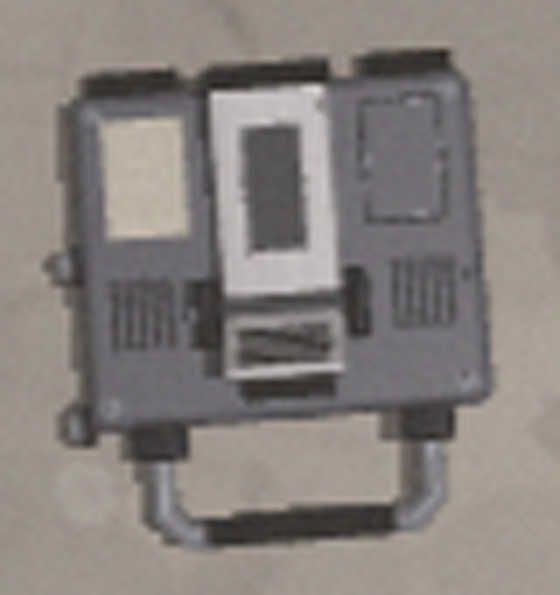

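View pics/side0z.png

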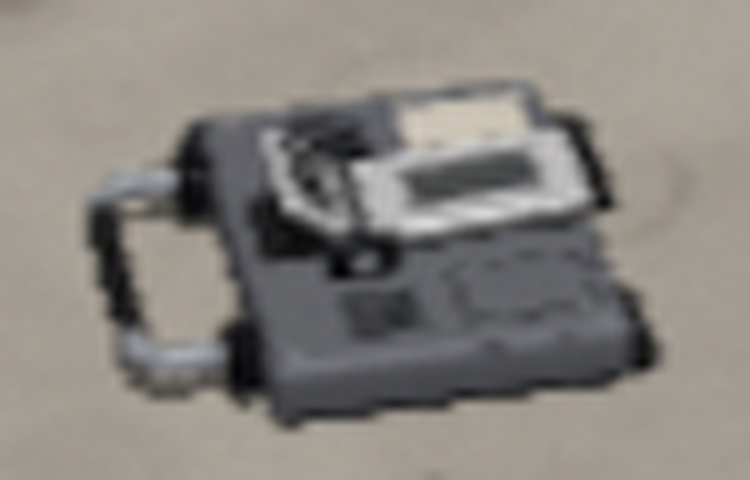

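```bash
python3 -m creep '[{"gripper":-1,"linear":[0.6,-1,0],"angular":[0,0,-0.575]},{"gripper":-1,"linear":[0.6,-1,0],"angular":[0,0,-0.575]},{"gripper":-1,"linear":[0.6,-1,0],"angular":[0,0,-0.575]},{"gripper":-1,"linear":[0.6,-1,0],"angular":[0,0,-0.575]},{"gripper":-1,"linear":[0.6,-1,0],"angular":[0,0,-0.575]},{"gripper":-1,"linear":[0.6,-1,0],"angular":[0,0,-0.575]},{"gripper":-1,"linear":[0.6,-1,0],"angular":[0,0,-0.575]},{"gripper":-1,"linear":[0.6,-1,0],"angular":[0,0,-0.575]},{"gripper":-1,"linear":[0.6,-1,0],"angular":[0,0,-0.575]},{"gripper":-1,"linear":[0.6,-1,0],"angular":[0,0,-0.575]},{"gripper":-1,"linear":[0.6,-1,0],"angular":[0,0,-0.575]},{"gripper":-1,"linear":[0.6,-1,0],"angular":[0,0,-0.575]},{"gripper":-1,"linear":[0,0,0],"angular":[0,0,0]},{"gripper":-1,"linear":[0,0,0],"angular":[0,0,0]}]' 40
python3 - <<'E'
from h import *
import pickle
s=r.sense(); print(s["tcp_pos"],s["tool_rot"],s["joints"])
c=r.read_camera("wrist"); pickle.dump(c,open("w1.pkl","wb")); cv2.imwrite("pics/w1.png",c["color"][:,:,::-1])
E
```

```text
time: 1.95
tcp_pos: [0.4489, 0.046, 0.4044]
tool_rot: [-0.0, 0.999, 0.034, -0.001]
wrist_force: [-0.2, 0.1, -0.4]
gripper_width: 1.001
[0.44894589 0.04595048 0.40437421] [-2.76016231e-04  9.99406367e-01  3.44452777e-02 -6.00093216e-04] [-6.19494471e-02  1.44221665e-01 -4.33269435e-01  9.94552975e-01
  4.33948569e-04  1.43994241e+00]
```

View pics/w1.png

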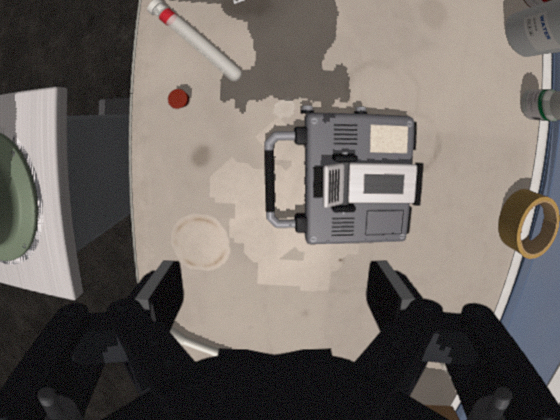

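The wrist view shows the meter at about (355,180), the handle bar at (269,180) and the heel tip edge near (328,185). I'll shift for a second view.

```bash
python3 -m creep '[{"gripper":1,"linear":[1,0.2,-0.5],"angular":[0,0,0]},{"gripper":1,"linear":[1,0.2,-0.5],"angular":[0,0,0]},{"gripper":1,"linear":[0,0,0],"angular":[0,0,0]},{"gripper":1,"linear":[0,0,0],"angular":[0,0,0]}]' 40
python3 - <<'E'
from h import *
import pickle
c=r.read_camera("wrist"); pickle.dump(c,open("w2.pkl","wb")); cv2.imwrite("pics/w2.png",c["color"][:,:,::-1])
crop(c,150,390,100,280,3.3,"pics/w2z.png")
crop(pickle.load(open("w1.pkl","rb")),230,450,80,260,3.3,"pics/w1z.png")
E
```

```text
time: 2.5
tcp_pos: [0.5284, 0.0628, 0.3645]
tool_rot: [-0.0, 0.999, 0.035, -0.001]
wrist_force: [-1.4, -0.3, -0.2]
gripper_width: 0.145
```

View pics/w1z.png

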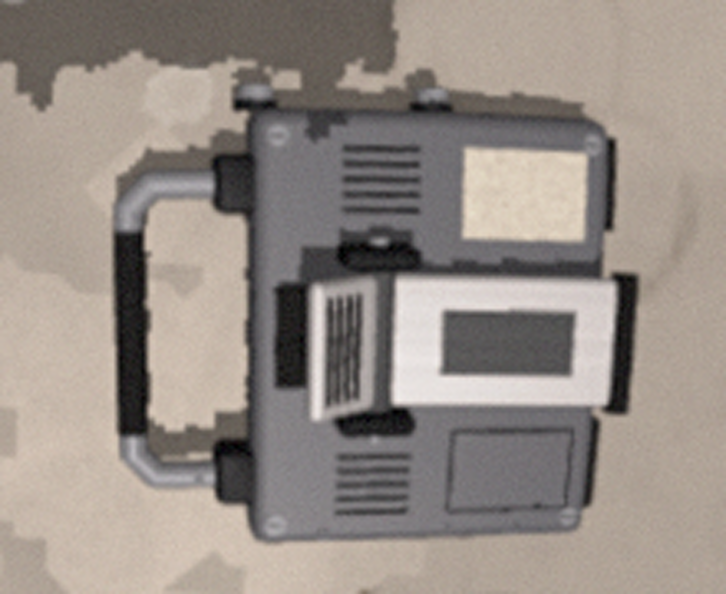

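View pics/w2z.png

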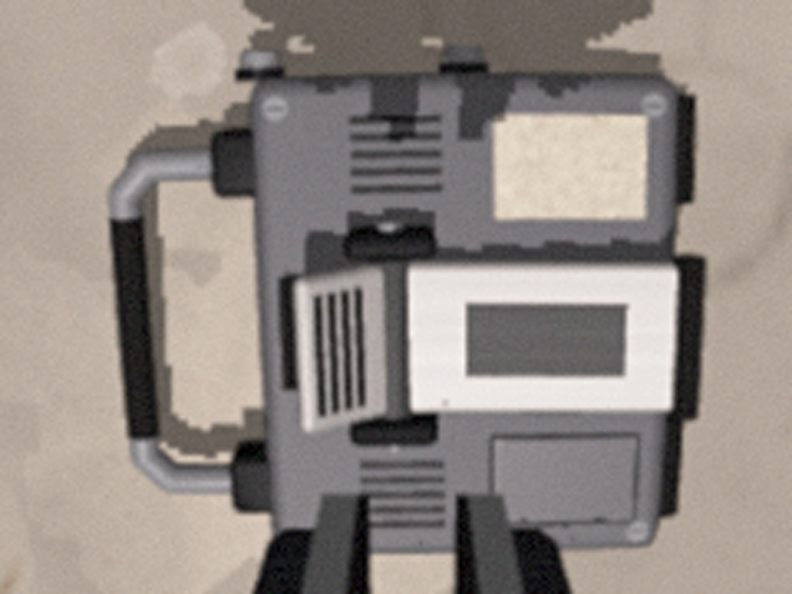

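Run:
```python
from h import *
import pickle
a=pickle.load(open("w1.pkl","rb"));b=pickle.load(open("w2.pkl","rb"));k=3.3
P={"barT":((131,233),(127,218)),"barB":((133,434),(145,437)),"heelT":((312,282),(299,280)),"heelB":((312,418),(305,432)),
"scTL":((278,135),(275,108)),"scTR":((592,143),(653,104)),"scBR":((569,516),(638,530))}
X={}
for n,(p,q) in P.items():
    X[n],e=tri(fray(a,230+p[0]/k,80+p[1]/k),fray(b,150+q[0]/k,100+q[1]/k)); print(n,X[n].round(4),round(e,4))
m=(X["barT"]+X["barB"])/2; h=(X["heelT"]+X["heelB"])/2
f=lambda d:np.degrees(np.arctan2(-d[0],d[1]))
d=X["scTR"]-X["scTL"]
print("bar",m,"yaw",f(X["barT"]-X["barB"]),f(X["heelT"]-X["heelB"]),np.degrees(np.arctan2(d[1],d[0])),f(X["scTR"]-X["scBR"]))
print("heel",h,h-m)
```

```text
barT [0.4418 0.0819 0.0207] 0.0007
barB [0.4472 0.0119 0.0182] 0.0005
heelT [0.498  0.0736 0.0533] 0.0008
heelB [0.5018 0.0319 0.057 ] 0.0008
scTL [0.4865 0.1177 0.0299] 0.0001
scTR [0.5937 0.1274 0.0303] 0.0002
scBR [ 0.6057 -0.0041  0.0303] 0.0004
bar [0.44447099 0.04693235 0.01941304] yaw 4.384840431082154 5.202786960556626 5.198011395241447 5.219673370873635
heel [0.49993933 0.05274595 0.05516048] [0.05546833 0.00581361 0.03574745]
```

```bash
python3 -m creep '[{"gripper":1,"linear":[-0.2,-0.07,-0.77],"angular":[0,0,0.115]},{"gripper":1,"linear":[-0.2,-0.07,-0.77],"angular":[0,0,0]},{"gripper":1,"linear":[-0.2,-0.07,-0.77],"angular":[0,0,0]},{"gripper":1,"linear":[-0.2,-0.07,-0.77],"angular":[0,0,0]},{"gripper":1,"linear":[0,0,0],"angular":[0,0,0]},{"gripper":1,"linear":[0,0,0],"angular":[0,0,0]},{"gripper":1,"linear":[0,0,-0.12],"angular":[0,0,0]},{"gripper":1,"linear":[0,0,-0.12],"angular":[0,0,0]},{"gripper":1,"linear":[0,0,-0.12],"angular":[0,0,0]},{"gripper":1,"linear":[0,0,0],"angular":[0,0,0]}]'
```

```text
time: 3.8
tcp_pos: [0.4969, 0.0506, 0.2266]
tool_rot: [-0.0, 0.999, 0.044, -0.001]
wrist_force: [-0.1, -0.3, -0.1]
gripper_width: -0.002
```

```bash
python3 -m creep '[{"gripper":1,"linear":[0,0,-0.1],"angular":[0,0,0]},{"gripper":1,"linear":[0,0,-0.1],"angular":[0,0,0]},{"gripper":1,"linear":[0,0,0],"angular":[0,0,0]}]'
python3 - <<'E'
from h import *
c=r.read_camera("side"); crop(c,225,320,150,230,7,"pics/s1.png")
E
```

```text
time: 4.18
tcp_pos: [0.4975, 0.0506, 0.2187]
tool_rot: [-0.0, 0.999, 0.044, 0.0]
wrist_force: [0.4, -0.5, -0.2]
gripper_width: 0.004
```

View pics/s1.png

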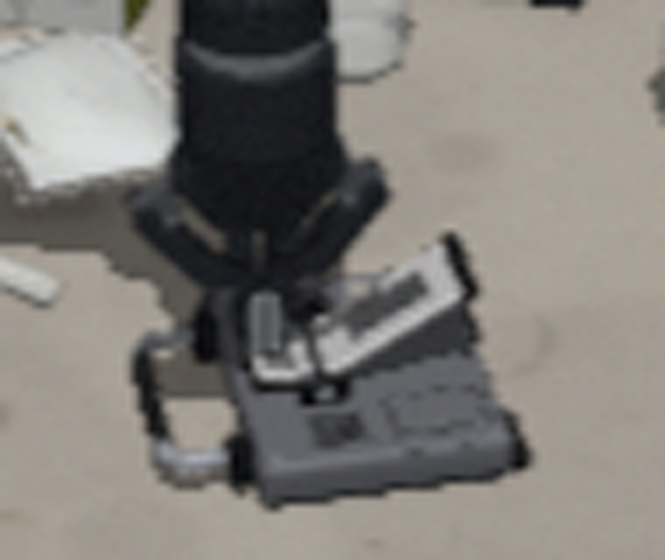

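The leg is swinging out, with its foot at about (455,260) in the crop. I'll press on down to the stop.

```bash
python3 -m creep '[{"gripper":1,"linear":[0,0,-0.1],"angular":[0,0,0]},{"gripper":1,"linear":[0,0,-0.08],"angular":[0,0,0]},{"gripper":1,"linear":[0,0,0],"angular":[0,0,0]}]'
python3 -m creep '[{"gripper":1,"linear":[0,0,-0.03],"angular":[0,0,0]},{"gripper":1,"linear":[0,0,0],"angular":[0,0,0]}]'
python3 -m creep '[{"gripper":1,"linear":[0,0,-0.03],"angular":[0,0,0]},{"gripper":1,"linear":[0,0,0],"angular":[0,0,0]}]'
```

```text
time: 4.6
tcp_pos: [0.4974, 0.0506, 0.2116]
tool_rot: [-0.0, 0.999, 0.044, -0.0]
wrist_force: [0.5, 0.9, 0.3]
gripper_width: 0.002
time: 4.85
tcp_pos: [0.4975, 0.0506, 0.2114]
tool_rot: [0.0, 0.999, 0.044, 0.0]
wrist_force: [-2.1, 0.2, 7.2]
gripper_width: 0.003
time: 5.1
tcp_pos: [0.4975, 0.0507, 0.2112]
tool_rot: [0.0, 0.999, 0.044, 0.001]
wrist_force: [-5.4, 0.9, 18.7]
gripper_width: -0.002
```

Force is rising and the tip has stopped moving, so the heel is at its stop. I'll lift, open partway, move over the bar and look.

```bash
python3 -m creep '[{"gripper":1,"linear":[0,0,0.7],"angular":[0,0,0]},{"gripper":0.29,"linear":[0,0,1],"angular":[0,0,0]},{"gripper":0.29,"linear":[-0.66,-0.05,0],"angular":[0,0,0]},{"gripper":0.29,"linear":[-0.66,-0.05,0],"angular":[0,0,0]},{"gripper":0.29,"linear":[0,0,0],"angular":[0,0,0]},{"gripper":0.29,"linear":[0,0,0],"angular":[0,0,0]}]' 40
python3 - <<'E'
from h import *
c=r.read_camera("wrist"); cv2.imwrite("pics/w3.png",c["color"][:,:,::-1])
import pickle; pickle.dump(c,open("w3.pkl","wb"))
c=r.read_camera("side"); crop(c,225,320,150,230,7,"pics/s2.png")
E
```

```text
time: 5.85
tcp_pos: [0.4456, 0.0466, 0.2778]
tool_rot: [0.0, 0.999, 0.044, 0.001]
wrist_force: [-0.1, 0.5, -0.1]
gripper_width: 0.355
```

View pics/w3.png

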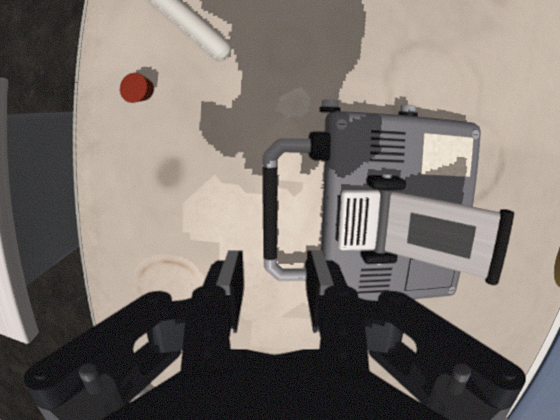

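View pics/s2.png

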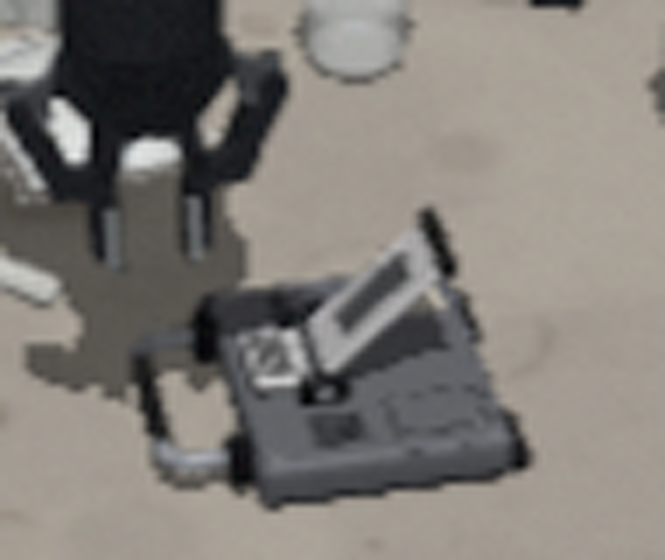

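The leg is out, with the heel lying flat at (358,220) in the wrist view. The bar is at (270,167)-(271,262), between the fingers. I'll check whether the meter shifted.

Run:
```python
from h import *
import pickle
c=pickle.load(open("w3.pkl","rb"))
g=c["color"][150:280,255:290].sum(2)
for row in (175,200,225,250):
    xs=np.where(c["color"][row,255:290].max(1)<70)[0]+255; print(row,xs.min(),xs.max(), plane(*fray(c,(xs.min()+xs.max())/2,row),.0185).round(4))
crop(c,230,500,90,310,2.9,"pics/w3z.png")
```

```text
175 263 276 [0.441  0.0762 0.0185]
200 263 276 [0.4426 0.0578 0.0185]
225 264 276 [0.4446 0.0388 0.0185]
250 264 276 [0.4462 0.0187 0.0185]
```

```bash
python3 -m creep '[{"gripper":0.29,"linear":[-0.04,0.01,-0.6],"angular":[0,0,0]},{"gripper":0.29,"linear":[0,0,-0.6],"angular":[0,0,0]},{"gripper":0.29,"linear":[0,0,-0.6],"angular":[0,0,0]},{"gripper":0.29,"linear":[0,0,-0.4],"angular":[0,0,0]},{"gripper":0.29,"linear":[0,0,-0.3],"angular":[0,0,0]},{"gripper":0.29,"linear":[0,0,0],"angular":[0,0,0]},{"gripper":0.29,"linear":[0,0,0],"angular":[0,0,0]}]' 40
python3 - <<'E'
from h import *
c=r.read_camera("wrist"); cv2.imwrite("pics/w4.png",c["color"][:,:,::-1])
E
```

```text
time: 6.82
tcp_pos: [0.4434, 0.047, 0.1778]
tool_rot: [0.0, 0.999, 0.044, 0.0]
wrist_force: [0.0, -1.6, -0.3]
gripper_width: 0.352
```

View pics/w4.png

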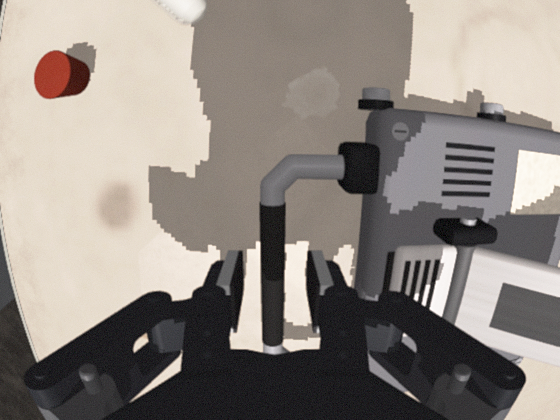

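The fingers straddle the bar, with the bar centred at u≈272. Closing.

```bash
python3 -m creep '[{"gripper":1,"linear":[0,0,0],"angular":[0,0,0]},{"gripper":1,"linear":[0,0,0],"angular":[0,0,0]},{"gripper":1,"linear":[0,0,0],"angular":[0,0,0]},{"gripper":1,"linear":[0,0,0],"angular":[0,0,0]},{"gripper":1,"linear":[0,0,0],"angular":[0,0,0]}]' 30
python3 - <<'E'
import numpy as np
# arc plan: rolling feet r=7, axis at start x0=0 ; bar rel axis (-168,11) rotated; per 6deg
R=np.hypot(168,11);a0=np.arctan2(11,-168)
prev=None
for d in range(0,109,6):
    th=np.radians(d); a=a0-th
    p=np.array([R*np.cos(a),R*np.sin(a)]); 
    if prev is not None: print(d,p.round(1),((p-prev)/40).round(3),"roll",round(7*th,1))
    prev=p
E
```

```text
time: 7.5
tcp_pos: [0.4431, 0.047, 0.178]
tool_rot: [0.0, 0.999, 0.044, 0.0]
wrist_force: [-1.2, -0.0, 6.1]
gripper_width: 0.103
6 [-165.9   28.5] [0.052 0.438] roll 0.7
12 [-162.    45.7] [0.097 0.43 ] roll 1.5
18 [-156.4   62.4] [0.142 0.417] roll 2.2
24 [-149.    78.4] [0.184 0.4  ] roll 2.9
30 [-140.    93.5] [0.225 0.379] roll 3.7
36 [-129.4  107.6] [0.264 0.353] roll 4.4
42 [-117.5  120.6] [0.299 0.324] roll 5.1
48 [-104.2  132.2] [0.331 0.291] roll 5.9
54 [-89.8 142.4] [0.36  0.254] roll 6.6
60 [-74.5 151. ] [0.384 0.215] roll 7.3
66 [-58.3 157.9] [0.405 0.174] roll 8.1
72 [-41.5 163.2] [0.421 0.131] roll 8.8
78 [-24.2 166.6] [0.432 0.086] roll 9.5
84 [ -6.6 168.2] [0.439 0.04 ] roll 10.3
90 [ 11. 168.] [ 0.441 -0.006] roll 11.0
96 [ 28.5 165.9] [ 0.438 -0.052] roll 11.7
102 [ 45.7 162. ] [ 0.43  -0.097] roll 12.5
108 [ 62.4 156.4] [ 0.417 -0.142] roll 13.2
```

```bash
python3 -m creep '[{"gripper":1,"linear":[0.026,0.002,0.219],"angular":[0,0,0]},{"gripper":1,"linear":[0.026,0.002,0.219],"angular":[0,0,0]},{"gripper":1,"linear":[0.049,0.004,0.215],"angular":[0,0,0]},{"gripper":1,"linear":[0.049,0.004,0.215],"angular":[0,0,0]},{"gripper":1,"linear":[0.071,0.006,0.209],"angular":[0,0,0]},{"gripper":1,"linear":[0.071,0.006,0.209],"angular":[0,0,0]},{"gripper":1,"linear":[0.092,0.008,0.2],"angular":[0,0,0]},{"gripper":1,"linear":[0.092,0.008,0.2],"angular":[0,0,0]},{"gripper":1,"linear":[0,0,0],"angular":[0,0,0]}]'
python3 - <<'E'
from h import *
c=r.read_camera("side"); crop(c,225,320,140,230,7,"pics/s3.png")
E
```

```text
time: 8.62
tcp_pos: [0.4624, 0.0486, 0.2455]
tool_rot: [0.0, 0.999, 0.044, 0.0]
wrist_force: [0.5, -0.1, -3.7]
gripper_width: 0.102
```

View pics/s3.png

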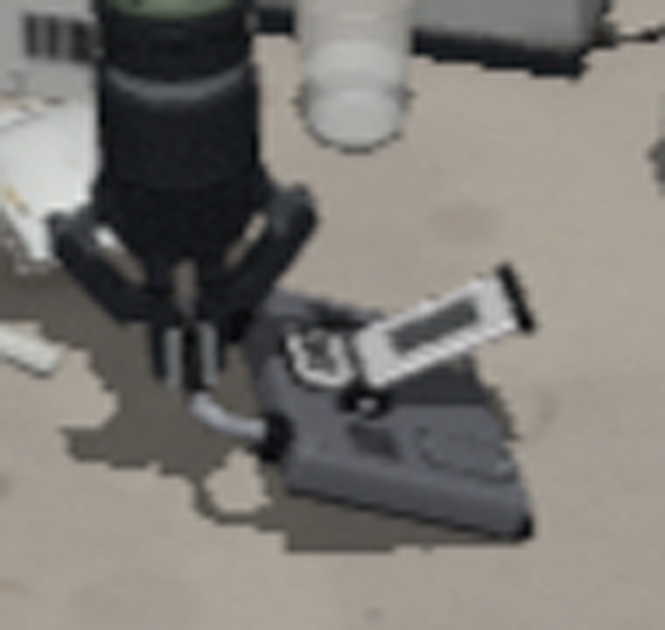

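The meter is tipping about its lower edge, which is still down at about (525,530). Continuing.

```bash
python3 -m creep '[{"gripper":1,"linear":[0.113,0.01,0.19],"angular":[0,0,0]},{"gripper":1,"linear":[0.113,0.01,0.19],"angular":[0,0,0]},{"gripper":1,"linear":[0.132,0.012,0.177],"angular":[0,0,0]},{"gripper":1,"linear":[0.132,0.012,0.177],"angular":[0,0,0]},{"gripper":1,"linear":[0.15,0.013,0.162],"angular":[0,0,0]},{"gripper":1,"linear":[0.15,0.013,0.162],"angular":[0,0,0]},{"gripper":1,"linear":[0.166,0.015,0.146],"angular":[0,0,0]},{"gripper":1,"linear":[0.166,0.015,0.146],"angular":[0,0,0]},{"gripper":1,"linear":[0.18,0.016,0.127],"angular":[0,0,0]},{"gripper":1,"linear":[0.18,0.016,0.127],"angular":[0,0,0]},{"gripper":1,"linear":[0.192,0.017,0.107],"angular":[0,0,0]},{"gripper":1,"linear":[0.192,0.017,0.107],"angular":[0,0,0]},{"gripper":1,"linear":[0,0,0],"angular":[0,0,0]}]'
python3 - <<'E'
from h import *
c=r.read_camera("side"); crop(c,225,330,120,220,6,"pics/s4.png")
E
```

```text
time: 10.3
tcp_pos: [0.5376, 0.0553, 0.3192]
tool_rot: [0.0, 0.999, 0.044, 0.001]
wrist_force: [-6.6, -0.2, 7.5]
gripper_width: 0.099
```

View pics/s4.png

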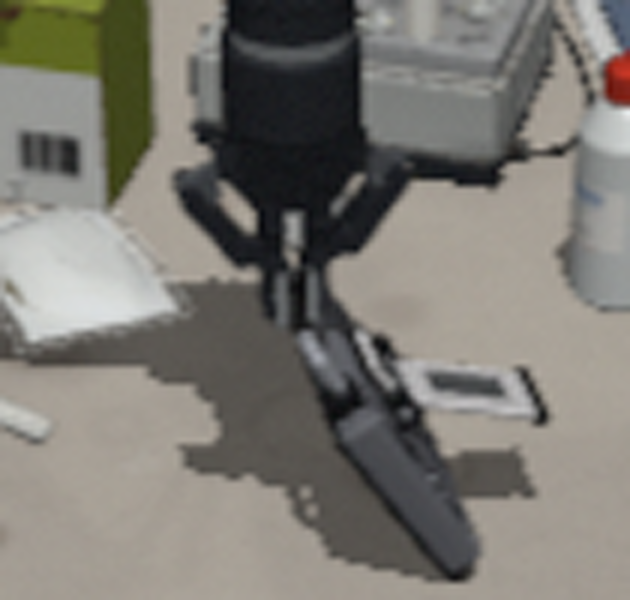

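```bash
python3 -m creep '[{"gripper":1,"linear":[0.18,0.017,0.105],"angular":[0,0,0]},{"gripper":1,"linear":[0.203,0.018,0.095],"angular":[0,0,0]},{"gripper":1,"linear":[0.21,0.019,0.07],"angular":[0,0,0]},{"gripper":1,"linear":[0.21,0.019,0.066],"angular":[0,0,0]},{"gripper":1,"linear":[0.216,0.019,0.043],"angular":[0,0,0]},{"gripper":1,"linear":[0.216,0.019,0.043],"angular":[0,0,0]},{"gripper":1,"linear":[0,0,0],"angular":[0,0,0]}]'
python3 - <<'E'
from h import *
c=r.read_camera("side"); crop(c,225,330,120,220,6,"pics/s5.png")
E
```

```text
time: 11.22
tcp_pos: [0.588, 0.0598, 0.3357]
tool_rot: [-0.0, 0.999, 0.044, 0.002]
wrist_force: [-2.5, -0.1, 7.3]
gripper_width: 0.097
```

View pics/s5.png

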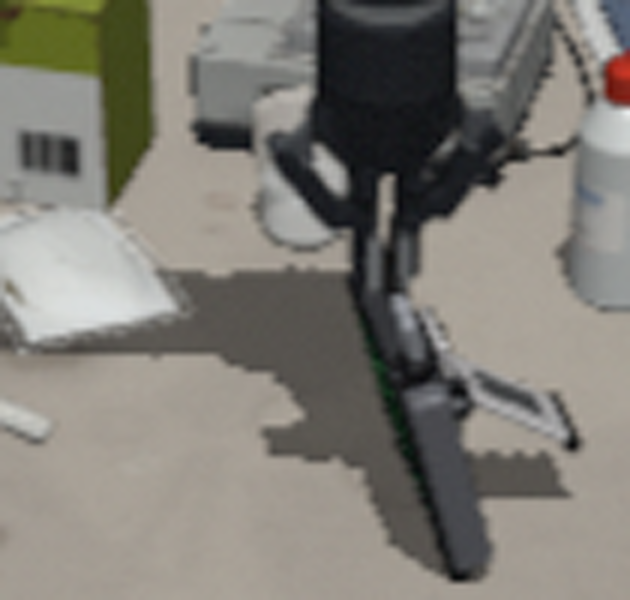

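The meter is near vertical with its feet still at about (465,570), and there is a light compression. Continuing over the top.

```bash
python3 -m creep '[{"gripper":1,"linear":[0.22,0.02,0.025],"angular":[0,0,0]},{"gripper":1,"linear":[0.22,0.02,0.02],"angular":[0,0,0]},{"gripper":1,"linear":[0.22,0.02,0],"angular":[0,0,0]},{"gripper":1,"linear":[0.22,0.02,-0.003],"angular":[0,0,0]},{"gripper":1,"linear":[0.219,0.02,-0.02],"angular":[0,0,0]},{"gripper":1,"linear":[0.219,0.02,-0.026],"angular":[0,0,0]},{"gripper":1,"linear":[0,0,0],"angular":[0,0,0]}]'
python3 - <<'E'
from h import *
c=r.read_camera("side"); crop(c,225,330,120,220,6,"pics/s6.png")
E
```

```text
time: 12.15
tcp_pos: [0.6413, 0.0645, 0.3356]
tool_rot: [-0.0, 0.999, 0.044, 0.003]
wrist_force: [-0.6, -0.5, 6.2]
gripper_width: 0.097
```

View pics/s6.png

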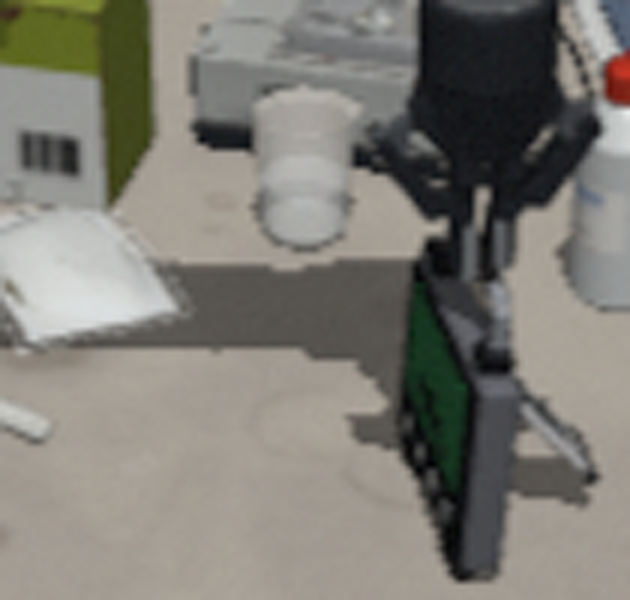

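```bash
python3 -m creep '[{"gripper":1,"linear":[0.215,0.019,-0.045],"angular":[0,0,0]},{"gripper":1,"linear":[0.215,0.019,-0.048],"angular":[0,0,0]},{"gripper":1,"linear":[0.208,0.018,-0.065],"angular":[0,0,0]},{"gripper":1,"linear":[0.208,0.018,-0.065],"angular":[0,0,0]},{"gripper":1,"linear":[0,0,0],"angular":[0,0,0]}]'
python3 - <<'E'
from h import *
c=r.read_camera("side"); crop(c,225,330,120,220,6,"pics/s7.png")
E
```

```text
time: 12.82
tcp_pos: [0.6755, 0.0676, 0.3271]
tool_rot: [-0.0, 0.999, 0.044, 0.004]
wrist_force: [2.1, 0.7, 5.6]
gripper_width: 0.098
```

View pics/s7.png

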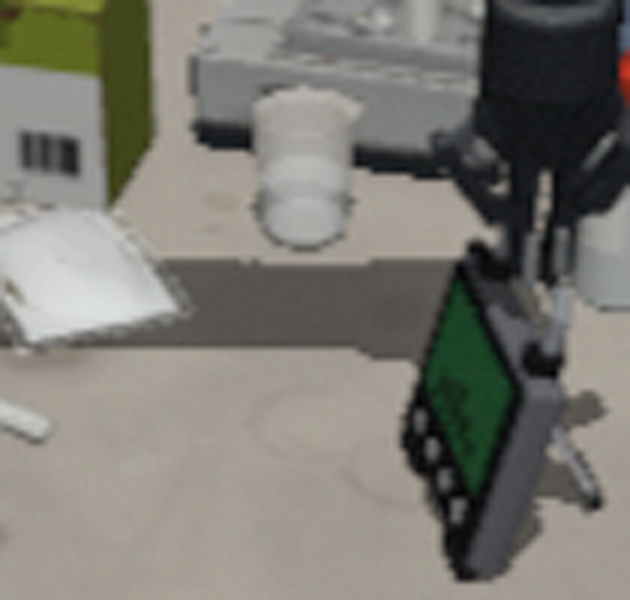

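```bash
python3 -m creep '[{"gripper":1,"linear":[0.1,0.009,-0.04],"angular":[0,0,0]},{"gripper":1,"linear":[0,0,0],"angular":[0,0,0]}]'
python3 -m creep '[{"gripper":1,"linear":[0.05,0.005,-0.03],"angular":[0,0,0]},{"gripper":1,"linear":[0,0,0],"angular":[0,0,0]}]'
python3 - <<'E'
from h import *
c=r.read_camera("side"); crop(c,225,330,120,220,6,"pics/s8.png")
E
```

```text
time: 13.12
tcp_pos: [0.6793, 0.0679, 0.3256]
tool_rot: [-0.0, 0.999, 0.044, 0.004]
wrist_force: [1.5, 0.2, 5.8]
gripper_width: 0.104
time: 13.38
tcp_pos: [0.6814, 0.0681, 0.3248]
tool_rot: [-0.0, 0.999, 0.044, 0.004]
wrist_force: [2.7, 0.5, 6.6]
gripper_width: 0.098
```

View pics/s8.png

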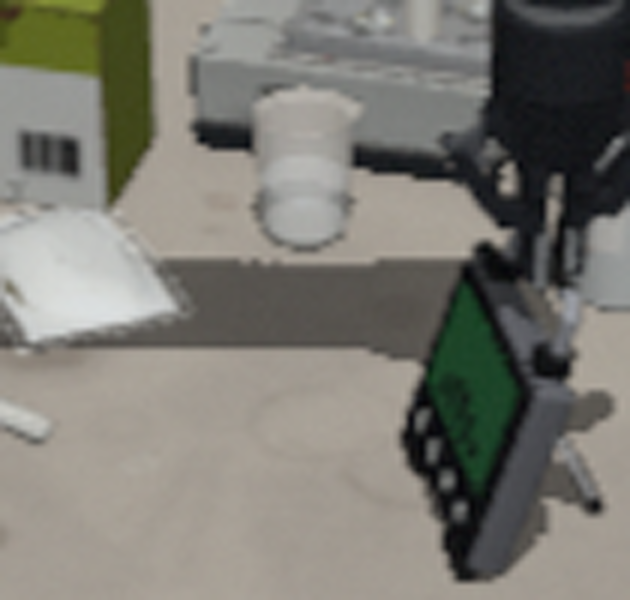

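```bash
python3 -m creep '[{"gripper":1,"linear":[0.06,0.005,-0.025],"angular":[0,0,0]},{"gripper":1,"linear":[0,0,0],"angular":[0,0,0]}]'
python3 -m creep '[{"gripper":1,"linear":[0.06,0.005,-0.03],"angular":[0,0,0]},{"gripper":1,"linear":[0,0,0],"angular":[0,0,0]}]'
python3 - <<'E'
from h import *
c=r.read_camera("top"); crop(c,225,305,150,230,7,"pics/t9.png")
c=r.read_camera("wrist"); cv2.imwrite("pics/w9.png",c["color"][:,:,::-1])
E
```

```text
time: 13.68
tcp_pos: [0.6832, 0.0683, 0.3241]
tool_rot: [0.0, 0.999, 0.044, 0.003]
wrist_force: [0.1, -0.7, 11.0]
gripper_width: 0.1
time: 13.92
tcp_pos: [0.6851, 0.0684, 0.3239]
tool_rot: [0.0, 0.999, 0.044, 0.003]
wrist_force: [-4.6, -0.5, 15.9]
gripper_width: 0.101
```

View pics/w9.png

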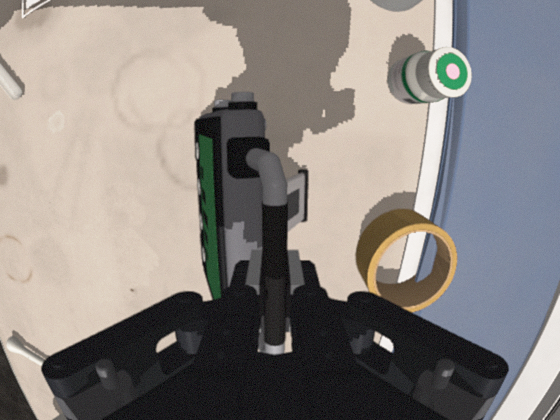

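The force jump shows the leg foot has landed. I'll relieve the push, then open slowly.

```bash
python3 -m creep '[{"gripper":1,"linear":[-0.06,-0.005,0.035],"angular":[0,0,0]},{"gripper":1,"linear":[0,0,0],"angular":[0,0,0]}]' 20
python3 -m creep '[{"gripper":0.7,"linear":[0,0,0],"angular":[0,0,0]},{"gripper":0.5,"linear":[0,0,0],"angular":[0,0,0]},{"gripper":0.3,"linear":[0,0,0],"angular":[0,0,0]},{"gripper":0.3,"linear":[0,0,0],"angular":[0,0,0]},{"gripper":0.3,"linear":[0,0,0],"angular":[0,0,0]}]'
python3 - <<'E'
from h import *
c=r.read_camera("side"); crop(c,225,330,120,220,6,"pics/s10.png")
c=r.read_camera("wrist"); cv2.imwrite("pics/w10.png",c["color"][:,:,::-1])
E
```

```text
time: 14.28
tcp_pos: [0.6831, 0.0683, 0.3239]
tool_rot: [-0.0, 0.999, 0.044, 0.003]
wrist_force: [0.5, -0.2, 7.6]
gripper_width: 0.098
time: 14.9
tcp_pos: [0.681, 0.0682, 0.3217]
tool_rot: [-0.0, 0.999, 0.044, -0.0]
wrist_force: [-0.4, 0.1, 0.1]
gripper_width: 0.35
```

View pics/s10.png

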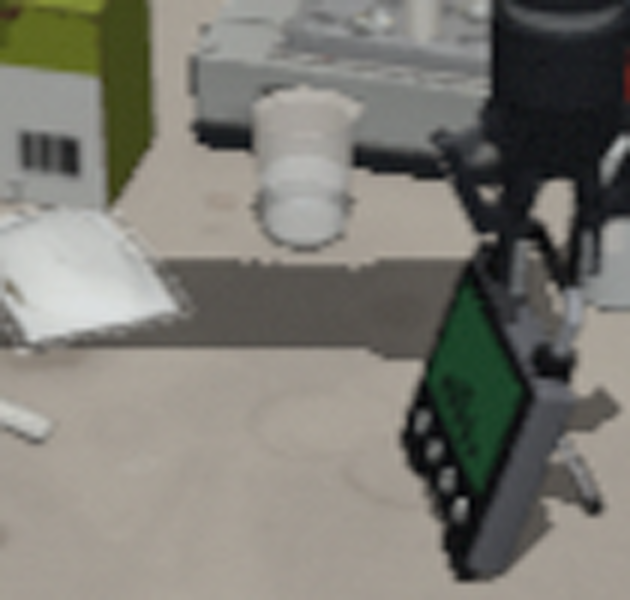

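View pics/w10.png

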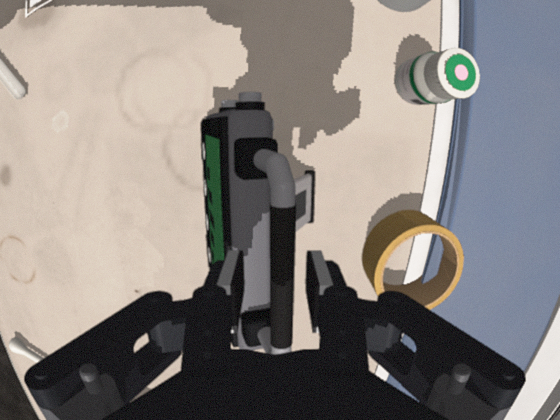

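Released. The meter stands on its own with the bar free between the fingers, so I'll lift straight up.

```bash
python3 -m creep '[{"gripper":0.3,"linear":[0,0,0.3],"angular":[0,0,0]},{"gripper":0.3,"linear":[0,0,0.5],"angular":[0,0,0]},{"gripper":0.3,"linear":[0,0,0.6],"angular":[0,0,0]},{"gripper":0.3,"linear":[0,0,0.8],"angular":[0,0,0]},{"gripper":0.3,"linear":[-0.5,0,0.8],"angular":[0,0,0]},{"gripper":0.3,"linear":[-1,0,0.4],"angular":[0,0,0]},{"gripper":0.3,"linear":[-1,0,0],"angular":[0,0,0]},{"gripper":0.3,"linear":[-1,0,0],"angular":[0,0,0]},{"gripper":0.3,"linear":[-1,0,0],"angular":[0,0,0]},{"gripper":0.3,"linear":[-1,0,0],"angular":[0,0,0]},{"gripper":0.3,"linear":[0,0,0],"angular":[0,0,0]},{"gripper":0.3,"linear":[0,0,0],"angular":[0,0,0]}]'
python3 - <<'E'
from h import *
import pickle
c=r.read_camera("side"); crop(c,190,400,130,310,3.3,"pics/s11.png")
c=r.read_camera("wrist"); cv2.imwrite("pics/w11.png",c["color"][:,:,::-1]);pickle.dump(c,open("w11.pkl","wb"))
c=r.read_camera("top"); cv2.imwrite("pics/t11.png",c["color"][:,:,::-1])
E
```

```text
time: 16.5
tcp_pos: [0.4616, 0.0682, 0.4589]
tool_rot: [0.0, 0.999, 0.044, 0.001]
wrist_force: [0.2, 0.2, 0.1]
gripper_width: 0.355
```

View pics/s11.png

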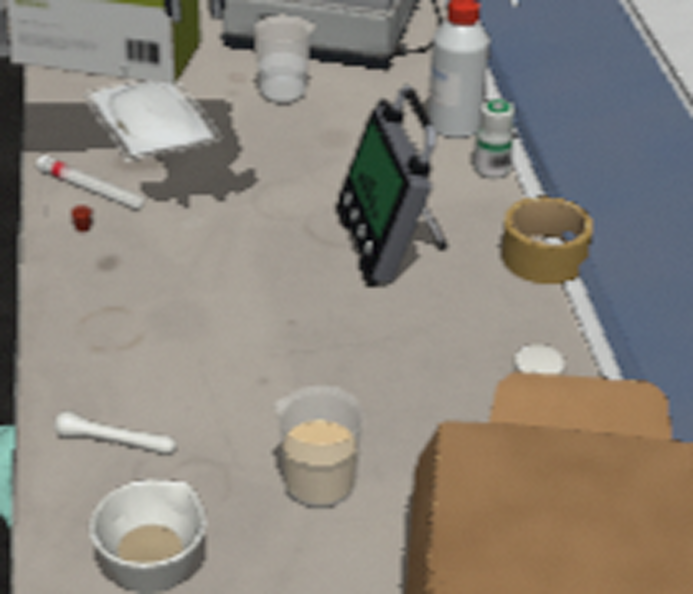

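View pics/w11.png

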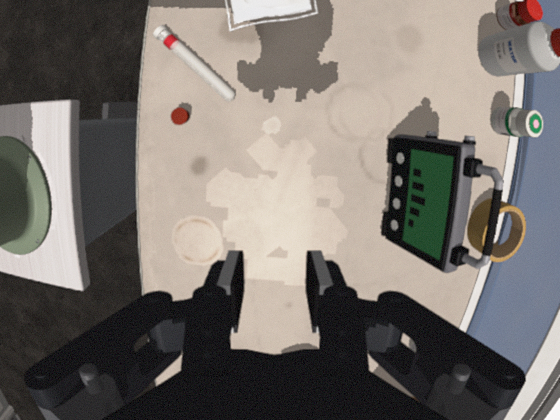

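View pics/t11.png

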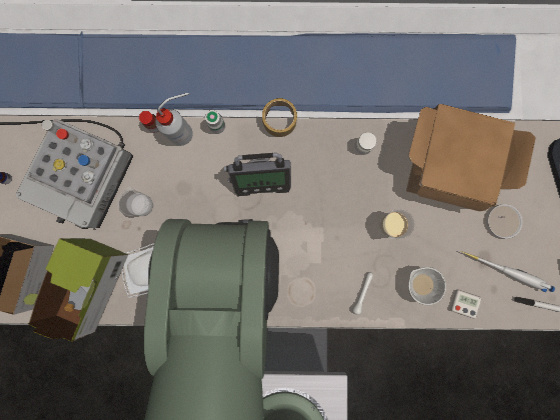

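The meter stands at top-view (260,175) with its screen facing the robot. The beakers, mortar and jar are where they were. One numeric check of the bar height and foot line before I hand in.

Run:
```python
from h import *
import pickle
w=pickle.load(open("w11.pkl","rb")); t=r.read_camera("top")
crop(t,220,300,140,205,9,"pics/t12.png")
crop(w,370,530,120,285,3.6,"pics/w12.png")
a=cv2.imread("pics/top0.png").astype(int)[:,:,::-1]; d=np.abs(a-t["color"]).max(2)
for n,u,v in [("samp",395,224),("mort",426,286),("jar",367,142),("water",137,204)]: print(n,d[v-18:v+18,u-18:u+18].mean().round(1))
```

```text
samp 8.7
mort 8.2
jar 8.7
water 8.2
```

View pics/t12.png

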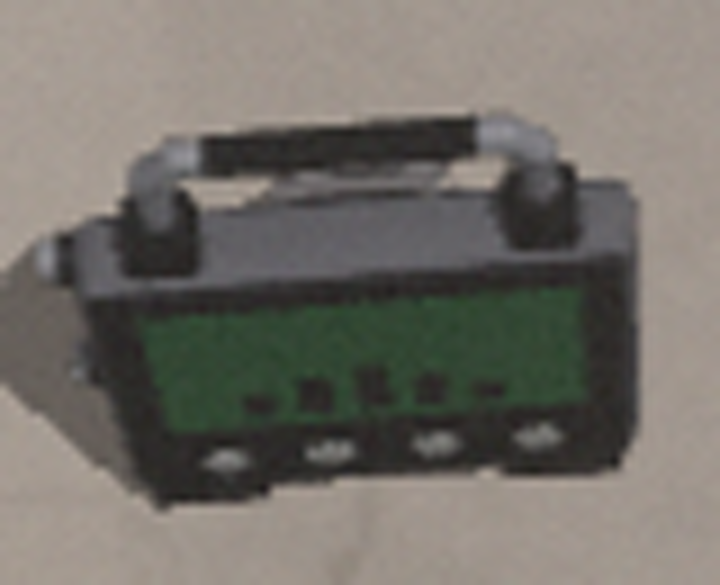

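View pics/w12.png

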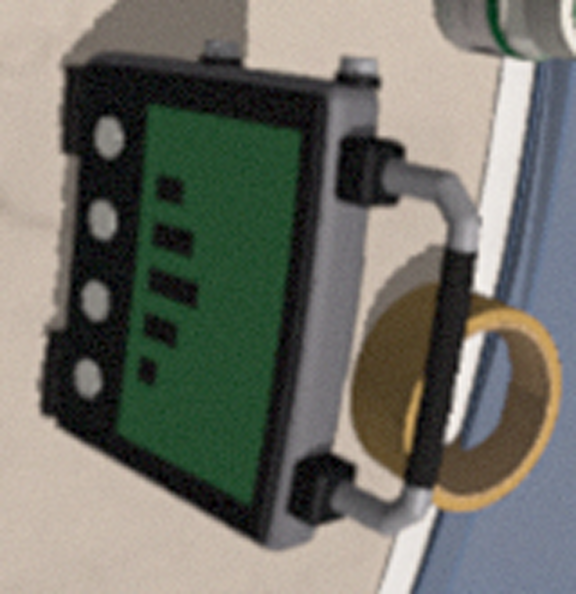

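Run:
```python
from h import *
import pickle
w=pickle.load(open("w11.pkl","rb")); t=r.read_camera("top")
L=tri(ray(t,220+203/9,140+154/9),fray(w,370+458/3.6,120+250/3.6))
R=tri(ray(t,220+478/9,140+137/9),fray(w,370+425/3.6,120+488/3.6))
print(L,R)
f0=plane(*ray(t,220+158/9,140+505/9),.003);f1=plane(*ray(t,220+620/9,140+468/9),.003); m=(L[0]+R[0])/2;f=(f0+f1)/2;print(m,f)
print("lean",np.degrees(np.arctan2(m[0]-f[0]-.01,m[2]-.007)))
s=r.sense();print(s["time"],s["wrist_force"]); r.close_job()
```

```text
(array([0.6822258 , 0.10225358, 0.16369171]), np.float64(0.0009021505272096233)) (array([0.68683808, 0.0331908 , 0.16922721]), np.float64(0.003007098443658417))
[0.68453194 0.06772219 0.16645946] [0.61653412 0.06120184 0.003     ]
lean 19.98709274505946
16.75 [0.20177343 0.8231109  0.58206494]
the job is handed in; nothing more can be done
```

The meter now stands on its lower edge and its leg, close to where it lay, with the screen towards the robot. I handed the job in at 16.75 s of the 54 s allowed.

**What I did:** I pressed the heel down with the shut fingers until it met its stop; it stopped moving and the force rose to about 19 N. Then I gripped the carry handle's bar, tipped the meter over its lower edge until the leg touched down (about 16 N), eased off, released and withdrew.

**Last checks:**
- **Lean:** I measured about 20 degrees, against the nominal 18. The pixel picks are rough, so this is within what I can resolve.
- **Bar height:** it came out at about 166 mm; I expected about 163 mm. The two ends of the bar read 5 mm apart, and one end's sight lines missed each other by 3 mm.
- **Position:** the lower edge is at about x = 0.617 m and y = 0.061 m. The foot line measured at the start put it near x = 0.61 m and y = 0.06 m.
- **Bystanders:** the patches around the beakers, mortar and jar differ from the first top picture by the same small amount (8 to 9 grey levels), which I take to be image noise. They look unmoved in the side view too.
- **Robot:** it was clear of everything, with wrist force close to zero.

No check failed.

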